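Uncap the shut boiler valve

ROBOT

A 6-joint arm with a two-finger parallel gripper is mounted at the origin on the work surface. World frame = base frame: x ahead of the robot, y to its left, z up, the work surface at z = 0. Lengths are in m, angles in degrees, forces in N, time in s.
With the tool pointing down it reaches from about 0.35 to 0.875 m from the base axis. Payload 4.2 kg.
Tool frame: the origin (TCP) lies on the centre line of the jaws, within the pads' length; the fingertips stand 19 mm ahead of it and the grasp point (between the pads) is the TCP; z points along the fingers, y is the line along which they close (so a half turn about z gives the same grasp; the last joint's range is limited). The gripper opens to 87 mm and grips with 3 to 60 N. Pads are 19 mm wide; open, the fingers measure 117 mm over their backs; the gripper's body (75 mm by 190 mm) begins 51 mm behind the grasp point.
Start: joints at [-55.199, 22.042, 0.453, 0, -68.411, -14.817], TCP at [0.214, -0.587, 0.242] pointing down, gripper open.
Joint ranges: [-179.83, 179.83], [-69.29, 118.12], [-61.27, 80.66], [-181.25, 117.63], [-171.15, -9.14], [-177.46, 177.46]. Speed limits (degrees/s): [159.86, 159.86, 180, 180, 180, 180].

INTERFACE

Orientations are given as a 3x3 rotation matrix whose columns are the frame's x, y, z axes.
In Python, from station import sense, capture, finish_job, search_frame, masks_of gives the robot as it stands.
- The arm moves only by the tool drive_tool, never from a script. Its argument "rows" is a list of rows, each a list of 7 numbers: the opening in per cent of the stroke, from 0 (shut) to 100 (fully open), then the shift along the world's x, y, z in mm, then the turn, a rotation vector about the world's x, y, z in rad. In form: [[fingers, dx, dy, dz, wx, wy, wz], ...]. A call has 1 to 5 rows; each row shifts and turns the commanded pose from where the row before left it; what a row does not reach is not made up. A row lasts 1/12 s, in which the tool goes at most 41.7 mm and 7.16 degrees, less where a joint would pass 70% of its speed; a pose out of reach is approached as far as the arm can. A call is refused whole if a number of a shift passes 41.7 or a number of a turn 0.125, either way. A call with a gripper value outside its range is refused whole. The fingers move at their own pace and stop on an object; the grip force is fixed at half the most. Time passes only in rows, so rows that do not move let the fingers close. It gives the time, the measured TCP pose, the force, the opening and the grip force at its end, in the units of the state.
- sense(): the state, without advancing time (a new reading comes with each control period).
- capture(name): name is "scene" or "top"; returns a dict with "frame" (420x560x3 uint8, red, green, blue), "z_map" (420x560 float32, m along the optical axis (not along the pixel's ray), 0 where there is no reading), "fx", "fy", "cx", "cy" (pixels), "R" (3x3) and "t" (3): a world point X has camera coordinates R X + t. Camera axes: x right, y down, z forward; pixel columns grow to the right and rows downward; lengths in m; the calibration is good to about 2 mm. A picture is of the moment at which its call begins.
- finish_job(): hands the job in; it is judged then, once.
Trained networks look in a picture, given as the dict that the camera call returned (one of the last four; its "shot" number tells which), for a name from the list of things; names that differ only in an ending like _2 or _b are one class to them, and where a whole thing is asked for, a point or a joint stands for the part that bears it (a point fixed in the world has none). Each returns a list of dicts, best first, with "p" (0 to 1); they miss things now and then, are a little off and sometimes report something else, mostly with a low value. They report only what shows in the picture. A call takes as long as a camera call. They do not tell look-alikes from the thing itself.
- search_frame(label, picture): "xy" ([column, row] in pixels, amid what is visible of it).
- masks_of(label, picture): "region" (420x560 bool, what is visible of it) and "xy" ([column, row] in pixels, amid what is visible of it).
The state is a dict: "time_s": time; "joints": joint angles; "joint_velocities": joint speeds; "effort": joint torques, N m; "tcp_pos": TCP position; "ee_rot": TCP orientation; "wrist_force": force on the tool from outside, world axes, zero at the start; "moment": the same for the moment, N m; "gripper_width": opening from 0.0 (shut) to 1.0 (fully open); "gripper_force": force on a finger pad.
Only numpy, scipy, OpenCV 4.12 (cv2) and the standard library are available. Lean on these libraries where they do the work, as an engineer would, in place of code of your own. Each camera call takes 0.05 s, during which the arm holds its last target. There are 200 camera calls.

TASK

On the boiler's valve rail, unscrew the protective cap from the one valve that is shut (its black handle lies across instead of upright) and lift it off; the thread may be right- or left-handed and nothing shows which, so feel which way it gives. Finish while holding the cap in the gripper, right way up and still, straight above its outlet and at least 6 cm higher than it sat: do not put it down or let go. Leave the other two caps, the valve handles and everything else on the worktop as they are.

Things in the scene. Friction and masses are not known exactly. Their poses are not given: they have to be found in the camera images.
- rail: boiler valve rail, screwed to the worktop: galvanised bracket 112 (x) by 360 mm (y), foot 5 mm thick, a 54 mm high web on its -x edge, three upright ball valves in a row at y = -115, 0, +115 mm, each with a capped outlet pointing up. Origin under the middle valve, on the worktop; x points to the side of the valve handles, away from the robot; y along the row.
- cap_shut: THE CAP TO TAKE OFF, on the valve that is shut. Ribbed grey plastic, 48 mm across, 32 mm high, 30 to 55 g; all three caps look alike. Origin at the centre of its underside, which rests on the outlet's 52 mm round shoulder, 75 mm above the worktop, around a 39 mm thread 25 mm high. z up; x along the rail's x until it is turned (then tells the turn).
- cap_shut_top (a point): centre of that cap's top. Its thread is coarse, two-start: turned about z the way it loosens it runs lightly (0.2 N m or less) at level height and is free after 75 degrees (70 to 110 will do), then lifts straight off. The other way it stops hard within 10 degrees (over 0.5 N m). Right-hand (loosens counter-clockwise from above) or left-hand (clockwise): varies, unseen.
- outlet_shut (a point): point on the upright axis of the shut valve's outlet, 39 mm above the worktop; it stays when the cap goes.
- cap_open1: grey ribbed plastic cap like the others, 48 mm across and 32 mm high, screwed on; on a valve that is open (handle upright). Leave it alone. Origin at the centre of its underside.
- cap_open2: grey ribbed plastic cap like the others, 48 mm across and 32 mm high, screwed on; on the other open valve. Leave it alone. Origin at the centre of its underside.
- handle_shut_tip (a point): tip of the black butterfly handle of the shut valve: 60 mm long, 15 mm wide, 7 mm thick, lying level along the rail's y, on the +x side of its valve 43 mm from the outlet's axis, 39 mm above the worktop; the tip is 28 mm from its pivot towards +y. It turns if pushed.
- handle_open1_tip (a point): upper tip of the same kind of handle on an open valve: it stands upright, 9 to 69 mm above the worktop; the tip is 28 mm above its pivot.
- handle_open2_tip (a point): upper tip of the upright handle of the other open valve.
- wrench: steel wrench 190 mm long lying in front of the rail (bystander). Origin at the middle of its underside, as for all bystanders.
- screwdriver: screwdriver 180 mm long lying behind the rail (bystander).
- nut: loose brass ring nut, 28 mm across, 13 mm high, on the rail's foot between two valves (bystander).
- tape: white roll of thread tape, 54 mm across, 19 mm high, near the rail's +y end (bystander).
- elbow: copper pipe elbow, about 65 by 60 mm, 22 mm high, near the rail's -y end (bystander).
- spray: white bottle 56 mm across, 170 mm tall, at the right (bystander).
- tin: tin 70 mm across, 62 mm high, at the left (bystander).
Not all that is in view belongs to the job. What is shaped like the cap_shut but green or turquoise is not meant.

How it is judged:
By the outcome, as a careful person would: the job done as asked, in the order asked, and still so for the second after the job is handed in, while the arm keeps its last pose, push and grip.
It also fails if it takes over 48 s, if anything falls off the work surface, if the arm or the gripper's body presses on something with over 40 N, if the wrist force passes 120 N, or if a joint passes its speed limit or range.

## Working session

There is one attempt and no reset: what is moved stays moved. The work goes in short steps, Python scripts to look and compute and a tool call to move; the robot and the scene stay as the last step left them, time stands still between calls to the robot, and variables do not carry over. Pictures are saved under pics/ and viewed, at most 10 in all, crops included, and the job is handed in when it is done.

Besides the shell and the picture viewer there is one more tool, called as name([rows], argument=value, ...), one row to a line, values as JSON. drive_tool: Moves the arm, as the interface text tells. Its arguments: {"type":"object","properties":{"rows":{"type":"array"}},"required":["rows"]}

```bash
mkdir -p pics
cat > h.py <<'E'
import numpy as np, cv2
from station import *
def unproj(c,uv,z=None):
    u,v=uv
    if z is None: z=c["z_map"][int(v),int(u)]
    p=np.array([(u-c["cx"])/c["fx"]*z,(v-c["cy"])/c["fy"]*z,z])
    return c["R"].T@(p-c["t"])
def cloud(c,m):
    v,u=np.nonzero(m&(c["z_map"]>0)); z=c["z_map"][v,u]
    P=np.stack([(u-c["cx"])/c["fx"]*z,(v-c["cy"])/c["fy"]*z,z],1)
    return (P-c["t"])@c["R"]
E
python3 - <<'E'
from h import *
s=sense(); print({k:np.round(v,3).tolist() for k,v in s.items()})
ims=[]
for n in("scene","top"):
    c=capture(n); ims.append(c["frame"]); cv2.imwrite(f"pics/{n}0.png",c["frame"][:,:,::-1])
    print(n,np.round(-c["R"].T@c["t"],3))
    for l in("cap_shut","handle_shut_tip","handle_open1_tip","rail","spray","tin"):
        for d in masks_of(l,c)[:4]:
            P=cloud(c,d["region"])
            if len(P): print(l,round(d["p"],2),np.round(d["xy"]),len(P),np.round(np.median(P,0),3),np.round(np.percentile(P,2,0),3),np.round(np.percentile(P,98,0),3))
E
```

```text
{'time_s': 0.0, 'joints': [-55.197, 22.09, 0.378, -0.03, -68.41, -14.816], 'joint_velocities': [-0.078, 0.164, 0.029, 0.001, -0.032, -0.014], 'effort': [-0.0, -39.067, 18.74, 4.22, 0.011, -0.0], 'tcp_pos': [0.213, -0.587, 0.24], 'ee_rot': [[-0.94, -0.342, -0.001], [-0.342, 0.94, 0.002], [0.0, 0.002, -1.0]], 'wrist_force': [0.079, 0.329, 0.107], 'moment': [-0.025, 0.017, -0.015], 'gripper_force': 0.0, 'gripper_width': 1.003}
scene [ 1.124 -0.763  0.702]
cap_shut 0.74 [231. 294.] 573 [ 0.613 -0.298  0.03 ] [ 0.585 -0.316 -0.001] [ 0.629 -0.268  0.034]
cap_shut 0.68 [248. 222.] 436 [ 0.54  -0.164  0.103] [ 0.511 -0.179  0.075] [ 0.555 -0.136  0.108]
cap_shut 0.6 [268. 294.] 84 [ 0.671 -0.247  0.032] [ 0.662 -0.267  0.03 ] [ 0.677 -0.23   0.034]
cap_shut 0.55 [176. 222.] 332 [ 0.343 -0.212  0.029] [ 0.314 -0.229  0.006] [ 0.358 -0.187  0.034]
handle_open1_tip 0.47 [331. 209.] 96 [0.603 0.064 0.043] [0.598 0.058 0.014] [0.607 0.073 0.068]
rail 0.68 [274. 234.] 4375 [ 0.545 -0.075  0.006] [ 0.476 -0.216  0.002] [0.61  0.108 0.054]
rail 0.38 [316. 187.] 339 [0.566 0.06  0.1  ] [0.54  0.048 
[... 309 characters left out ...]
 ] [ 0.356 -0.177  0.037]
cap_shut 0.81 [336. 209.] 350 [ 0.529 -0.148  0.108] [ 0.509 -0.169  0.082] [ 0.553 -0.127  0.112]
cap_shut 0.75 [372. 263.] 315 [ 0.396 -0.246  0.033] [ 0.374 -0.269  0.006] [ 0.416 -0.226  0.037]
cap_shut 0.6 [369. 157.] 314 [ 0.68  -0.242  0.033] [ 0.661 -0.266  0.001] [ 0.705 -0.22   0.037]
handle_shut_tip 0.54 [330. 198.] 72 [ 0.575 -0.149  0.047] [ 0.56  -0.177  0.008] [ 0.581 -0.13   0.084]
rail 0.73 [288. 207.] 4772 [ 0.536 -0.035  0.007] [ 0.478 -0.211  0.001] [0.614 0.136 0.078]
spray 0.94 [462. 226.] 889 [ 0.482 -0.445  0.109] [ 0.461 -0.477  0.005] [ 0.509 -0.43   0.172]
tin 0.61 [100. 234.] 795 [0.467 0.433 0.062] [0.437 0.409 0.012] [0.499 0.47  0.066]
```

View pics/scene0.png

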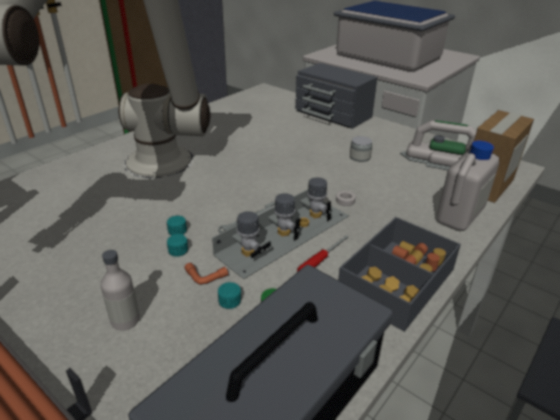

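View pics/top0.png

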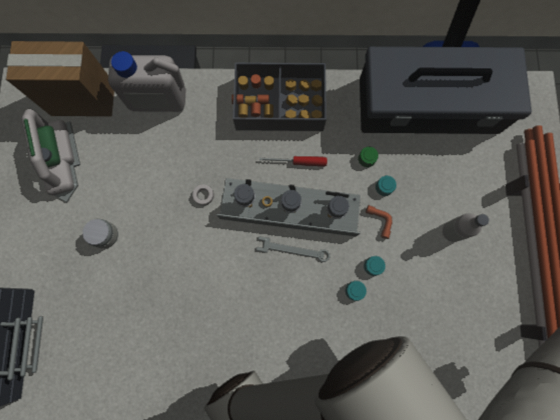

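The shut valve is the -y one: top view (339,207), scene view (248,222), with its handle lying across at (260,249). The turquoise and green caps are decoys. Next I'll measure the three grey caps precisely from both views.

Run:
```python
from h import *
for n in("scene","top"):
    c=capture(n); P=cloud(c,np.ones((420,560),bool))
    P=P[(P[:,2]>.098)&(P[:,2]<.12)&(abs(P[:,0]-.545)<.1)&(P[:,1]>-.24)&(P[:,1]<.14)]
    C=np.array([[.53,-.15],[.55,-.04],[.567,.07]])
    for _ in range(5):
        i=np.argmin(((P[:,None,:2]-C)**2).sum(2),1)
        C=np.array([P[i==k,:2].mean(0) for k in range(3)])
    for k in range(3):
        q=P[i==k]; t=q[q[:,2]>np.median(q[:,2])-.004]
        r=cv2.minEnclosingCircle((t[:,:2]*1000).astype(np.float32))
        print(n,len(t),np.round(t.mean(0),4),np.round(r[0],1),round(r[1],1))
    d=C[2]-C[0]; print(np.degrees(np.arctan2(-d[0],d[1])),np.linalg.norm(d))
    for l in("nut",):
        for e in search_frame(l,c)[:2]: print(l,e["p"],np.round(unproj(c,e["xy"]),3))
```

```text
scene 230 [ 0.5329 -0.1576  0.1064] [ 530.6 -155.6] 25.5
scene 191 [ 0.5461 -0.044   0.1064] [544.7 -42.3] 24.3
scene 167 [0.5606 0.0692 0.1064] [557.8  71.5] 25.6
-7.03429771801207 0.22832980790565752
nut 0.53 [0.57  0.01  0.017]
top 302 [ 0.5315 -0.1504  0.1084] [ 532.  -150.4] 24.0
top 300 [ 0.5453 -0.0362  0.1084] [545.3 -36.4] 23.9
top 295 [0.5588 0.0775 0.1085] [559.6  78.2] 24.0
-6.846355913794248 0.2286227472959601
```

drive_tool([
  [100,12,16,0,0,0,-0.03],
  [100,20,27,0,0,0,-0.03],
  [100,20,27,0,0,0,-0.03],
  [100,20,27,0,0,0,-0.03],
  [100,20,27,0,0,0,-0.03],
])

```text
time_s: 1.32
tcp_pos: [0.3062, -0.4622, 0.2416]
ee_rot: [[-0.981, -0.195, 0.0], [-0.195, 0.981, -0.0], [-0.0, -0.0, -1.0]]
wrist_force: [-0.1, -0.1, -0.0]
gripper_width: 1.0
gripper_force: 0.0
```

drive_tool([
  [100,22,30,0,0,0,-0.03],
  [100,22,30,0,0,0,-0.03],
  [100,22,30,0,0,0,-0.03],
  [100,22,30,0,0,0,-0.03],
  [100,22,30,0,0,0,-0.03],
])

```text
time_s: 1.73
tcp_pos: [0.4164, -0.3118, 0.2419]
ee_rot: [[-0.999, -0.047, 0.001], [-0.047, 0.999, -0.0], [-0.001, -0.0, -1.0]]
wrist_force: [0.8, -0.2, 0.4]
gripper_width: 0.996
gripper_force: 0.0
```

drive_tool([
  [100,22,30,0,0,0,-0.03],
  [100,22,30,0,0,0,-0.02],
  [100,22,30,0,0,0,0],
  [100,18,25,0,0,0,0],
  [100,10,14,0,0,0,0],
])

```text
time_s: 2.15
tcp_pos: [0.5114, -0.1817, 0.2417]
ee_rot: [[-1.0, -0.002, 0.001], [-0.002, 1.0, 0.0], [-0.001, 0.0, -1.0]]
wrist_force: [0.8, -0.4, -0.3]
gripper_width: 1.002
gripper_force: 0.0
```

drive_tool([
  [100,12,18,-10,0,0,0],
  [100,8,11,-20,0,0,0],
  [100,0,0,-30,0,0,0],
  [100,0,0,-20,0,0,0],
  [100,0,0,0,0,0,0],
])

```text
time_s: 2.57
tcp_pos: [0.5268, -0.1545, 0.1571]
ee_rot: [[-1.0, 0.001, -0.009], [0.001, 1.0, 0.001], [0.009, 0.001, -1.0]]
wrist_force: [-1.0, -0.1, -0.7]
gripper_width: 1.0
gripper_force: 0.0
```

Run:
```python
from h import *
s=sense(); print(s["tcp_pos"],s["joints"])
for n in ("scene",):
    c=capture(n); im=c["frame"].copy()
    def pr(X):
        p=c["R"]@np.array(X)+c["t"]; return (p[0]/p[2]*c["fx"]+c["cx"],p[1]/p[2]*c["fy"]+c["cy"])
    t=s["tcp_pos"]
    u,v=map(int,pr(t)); 
    k=4; u0,v0=u-85,v-60
    im=cv2.resize(im[v0:v0+140,u0:u0+180],None,fx=k,fy=k,interpolation=cv2.INTER_CUBIC)
    dot=lambda X,col: cv2.circle(im,tuple(int((a-b)*k) for a,b in zip(pr(X),(u0,v0))),3,col,-1)
    for sg in(-1,1):
        dot(t+np.array([0,sg*.0435,.019*-1]),(255,0,0))
    for a in np.arange(0,6.28,.3): dot([.5315+.024*np.cos(a),-.1515+.024*np.sin(a),.107],(0,255,0))
    cv2.imwrite("pics/a.png",im[:,:,::-1])
```

```text
[ 0.52679489 -0.15454285  0.15711733] [  0.52738725  19.38576352 -16.74024436  -0.10160918 -54.40931614
 -90.55188373]
```

View pics/a.png

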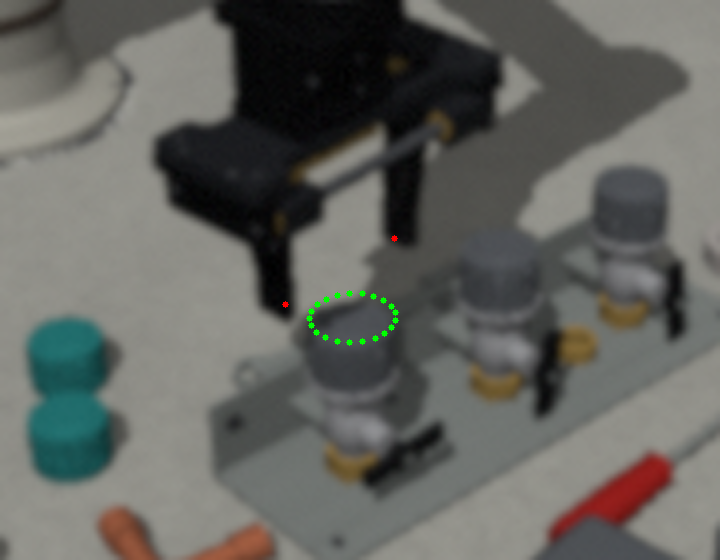

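The scene overlay agrees with the top-view cap position to within about 1.5 px, and the finger dots are off by the same amount. Joint 6 is at -90°, so I'll pre-turn +20° to leave room both ways, then descend.

drive_tool([
  [100,0,0,0,0,0,0.115],
  [100,0,0,0,0,0,0.115],
  [100,0,0,0,0,0,0.115],
  [100,0,0,0,0,0,0],
  [100,0,0,0,0,0,0],
])

```text
time_s: 3.03
tcp_pos: [0.5305, -0.1556, 0.1633]
ee_rot: [[-0.942, -0.334, 0.003], [-0.334, 0.942, -0.0], [-0.003, -0.001, -1.0]]
wrist_force: [0.4, 1.2, 0.2]
gripper_width: 0.999
gripper_force: 0.0
```

Run:
```python
from h import *
s=sense(); print({k:np.round(s[k],4).tolist() for k in("tcp_pos","ee_rot","joints","wrist_force","moment")})
```

```text
{'tcp_pos': [0.5305, -0.1556, 0.1633], 'ee_rot': [[-0.9425, -0.3342, 0.0031], [-0.3342, 0.9425, -0.0004], [-0.0028, -0.0014, -1.0]], 'joints': [0.4635, 19.0298, -16.3035, 0.0289, -54.4895, -70.9555], 'wrist_force': [0.3531, 1.243, 0.2213], 'moment': [0.0412, 0.0079, 0.0431]}
```

drive_tool([
  [100,1,4,-16,0,0,0],
  [100,0,0,-20,0,0,0],
  [100,0,0,-18,0,0,0],
  [100,0,0,-8,0,0,0],
  [100,0,0,0,0,0,0],
])

```text
time_s: 3.45
tcp_pos: [0.5297, -0.1514, 0.0983]
ee_rot: [[-0.942, -0.335, -0.003], [-0.335, 0.942, 0.0], [0.003, 0.001, -1.0]]
wrist_force: [-0.2, -0.2, -0.2]
gripper_width: 0.999
gripper_force: 0.0
```

drive_tool([
  [100,0,0,0,0,0,0],
  [100,0,0,0,0,0,0],
])

```text
time_s: 3.62
tcp_pos: [0.5317, -0.1515, 0.1009]
ee_rot: [[-0.942, -0.337, 0.003], [-0.337, 0.942, -0.0], [-0.002, -0.001, -1.0]]
wrist_force: [0.3, -0.3, 0.4]
gripper_width: 0.998
gripper_force: 0.0
```

Run:
```python
from h import *
s=sense(); print({k:np.round(s[k],4).tolist() for k in("tcp_pos","wrist_force","moment")})
im=[]
for n in("scene","top"):
    c=capture(n); p=c["R"]@np.array([.5315,-.1515,.1])+c["t"]; u=int(p[0]/p[2]*c["fx"]+c["cx"]);v=int(p[1]/p[2]*c["fy"]+c["cy"])
    im.append(cv2.resize(c["frame"][v-50:v+50,u-45:u+45],None,fx=4.4,fy=4.4,interpolation=cv2.INTER_CUBIC))
cv2.imwrite("pics/b.png",np.hstack(im)[:,:,::-1])
```

```text
{'tcp_pos': [0.5317, -0.1515, 0.1009], 'wrist_force': [0.2918, -0.2949, 0.3615], 'moment': [-0.0244, 0.0021, -0.015]}
```

View pics/b.png

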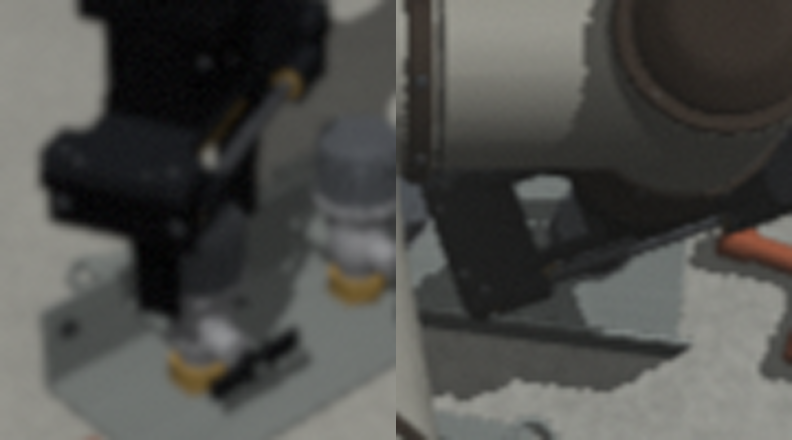

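The fingers straddle the shut valve's cap (left panel, about (210,250)) and clear the handle. Next: lower 4 mm and close in stages, feeling for one-sided contact.

drive_tool([
  [66,0,0,-4,0,0,0],
  [64,0,0,0,0,0,0],
  [62,0,0,0,0,0,0],
  [60,0,0,0,0,0,0],
])

```text
time_s: 4.05
tcp_pos: [0.5306, -0.1514, 0.0956]
ee_rot: [[-0.942, -0.337, 0.0], [-0.337, 0.942, -0.0], [-0.0, -0.0, -1.0]]
wrist_force: [-0.0, -0.5, 0.4]
gripper_width: 0.783
gripper_force: 0.0
```

drive_tool([
  [58,0,0,0,0,0,0],
  [57,0,0,0,0,0,0],
])

```text
time_s: 4.22
tcp_pos: [0.5307, -0.1513, 0.0956]
ee_rot: [[-0.941, -0.337, 0.0], [-0.337, 0.941, -0.0], [-0.0, -0.0, -1.0]]
wrist_force: [0.8, -0.8, -0.3]
gripper_width: 0.641
gripper_force: 0.0
```

drive_tool([
  [56,0,0,0,0,0,0],
  [54,0,0,0,0,0,0],
])

```text
time_s: 4.38
tcp_pos: [0.5307, -0.1513, 0.0956]
ee_rot: [[-0.941, -0.337, 0.0], [-0.337, 0.941, -0.0], [-0.0, -0.0, -1.0]]
wrist_force: [-0.5, -0.4, 0.2]
gripper_width: 0.564
gripper_force: 0.2
```

drive_tool([
  [53,0,0,0,0,0,0],
  [53,0,0,0,0,0,0],
])

```text
time_s: 4.55
tcp_pos: [0.5307, -0.1513, 0.0956]
ee_rot: [[-0.941, -0.337, 0.0], [-0.337, 0.941, -0.0], [-0.0, -0.0, -1.0]]
wrist_force: [0.0, 0.3, 0.0]
gripper_width: 0.539
gripper_force: 30.0
```

drive_tool([
  [30,0,0,0,0,0,0],
  [20,0,0,0,0,0,0],
  [20,0,0,0,0,0,0],
])

```text
time_s: 4.8
tcp_pos: [0.5307, -0.1514, 0.0956]
ee_rot: [[-0.941, -0.337, 0.0], [-0.337, 0.941, -0.0], [-0.0, -0.0, -1.0]]
wrist_force: [-0.0, -0.5, -0.5]
gripper_width: 0.543
gripper_force: 30.0
```

```bash
cat > st.py <<'E'
from h import *
s=sense(); print({k:np.round(s[k],4).tolist() for k in("time_s","tcp_pos","wrist_force","moment","gripper_width","gripper_force","joints")}, "yaw",np.degrees(np.arctan2(-s["ee_rot"][0,1],s["ee_rot"][1,1])))
E
python3 st.py
```

```text
{'time_s': 4.8, 'tcp_pos': [0.5307, -0.1514, 0.0956], 'wrist_force': [-0.0343, -0.4601, -0.5127], 'moment': [-0.0408, -0.0624, 0.0039], 'gripper_width': 0.5434, 'gripper_force': 30.0, 'joints': [0.9125, 23.6568, -20.7213, 0.0043, -45.6151, -71.2193]} yaw 19.69617197907841
```

Gripped and well centred: no side force, 30 N grip. Testing counter-clockwise in small turns.

drive_tool([
  [20,0,0,0,0,0,0.03],
  [20,0,0,0,0,0,0.03],
  [20,0,0,0,0,0,0],
])

```text
time_s: 5.05
tcp_pos: [0.5306, -0.1513, 0.0956]
ee_rot: [[-0.919, -0.393, -0.0], [-0.393, 0.919, -0.0], [0.0, 0.0, -1.0]]
wrist_force: [-0.8, 0.4, -0.6]
gripper_width: 0.545
gripper_force: 30.0
```

```bash
python3 st.py
```

```text
{'time_s': 5.05, 'tcp_pos': [0.5306, -0.1513, 0.0956], 'wrist_force': [-0.7639, 0.3658, -0.6406], 'moment': [0.0145, 0.03, 0.0192], 'gripper_width': 0.5452, 'gripper_force': 29.9995, 'joints': [0.9162, 23.6538, -20.7236, 0.0001, -45.6267, -67.7497]} yaw 23.166604988263586
```

drive_tool([
  [20,0,0,0,0,0,0.03],
  [20,0,0,0,0,0,0.03],
  [20,0,0,0,0,0,0.03],
])

```text
time_s: 5.3
tcp_pos: [0.5306, -0.1514, 0.0956]
ee_rot: [[-0.88, -0.474, -0.0], [-0.474, 0.88, -0.0], [0.0, 0.0, -1.0]]
wrist_force: [0.2, -0.4, -0.0]
gripper_width: 0.544
gripper_force: 30.0
```

```bash
python3 st.py
```

```text
{'time_s': 5.3, 'tcp_pos': [0.5306, -0.1514, 0.0956], 'wrist_force': [0.1675, -0.3736, -0.0448], 'moment': [-0.0264, -0.0158, -0.0584], 'gripper_width': 0.5436, 'gripper_force': 30.0004, 'joints': [0.9147, 23.6555, -20.7224, 0.0005, -45.625, -62.5906]} yaw 28.324490120677062
```

drive_tool([
  [20,0,0,0,0,0,0.03],
  [20,0,0,0,0,0,0.03],
  [20,0,0,0,0,0,0.03],
])

```text
time_s: 5.55
tcp_pos: [0.5306, -0.1513, 0.0956]
ee_rot: [[-0.834, -0.552, -0.0], [-0.552, 0.834, 0.0], [0.0, 0.0, -1.0]]
wrist_force: [-0.9, 0.1, -0.4]
gripper_width: 0.544
gripper_force: 30.0
```

```bash
python3 st.py
```

```text
{'time_s': 5.55, 'tcp_pos': [0.5306, -0.1513, 0.0956], 'wrist_force': [-0.8882, 0.0847, -0.4072], 'moment': [0.0331, 0.0022, 0.0147], 'gripper_width': 0.544, 'gripper_force': 30.0004, 'joints': [0.917, 23.6535, -20.7255, -0.0008, -45.6221, -57.4345]} yaw 33.481894313456216
```

It has turned 13.8° with almost no moment, well past where the hard stop would be, so the thread is right-handed. I'll continue CCW to about 82°.

drive_tool([
  [20,0,0,0,0,0,0.06],
  [20,0,0,0,0,0,0.06],
  [20,0,0,0,0,0,0.06],
  [20,0,0,0,0,0,0.06],
  [20,0,0,0,0,0,0.06],
])

```text
time_s: 5.97
tcp_pos: [0.5306, -0.1513, 0.0956]
ee_rot: [[-0.633, -0.774, -0.0], [-0.774, 0.633, 0.0], [0.0, 0.0, -1.0]]
wrist_force: [0.2, -0.2, 0.3]
gripper_width: 0.542
gripper_force: 30.0
```

```bash
python3 st.py
```

```text
{'time_s': 5.9667, 'tcp_pos': [0.5306, -0.1513, 0.0956], 'wrist_force': [0.2045, -0.1731, 0.3282], 'moment': [0.0143, 0.0564, -0.0142], 'gripper_width': 0.5415, 'gripper_force': 30.0, 'joints': [0.9151, 23.6535, -20.7233, -0.001, -45.6254, -40.1587]} yaw 50.75563561513467
```

drive_tool([
  [20,0,0,0,0,0,0.06],
  [20,0,0,0,0,0,0.06],
  [20,0,0,0,0,0,0.06],
  [20,0,0,0,0,0,0.06],
  [20,0,0,0,0,0,0.06],
])

```text
time_s: 6.38
tcp_pos: [0.5306, -0.1513, 0.0956]
ee_rot: [[-0.375, -0.927, -0.0], [-0.927, 0.375, 0.0], [-0.0, 0.0, -1.0]]
wrist_force: [-0.4, 0.4, 1.1]
gripper_width: 0.543
gripper_force: 30.0
```

drive_tool([
  [20,0,0,0,0,0,0.06],
  [20,0,0,0,0,0,0.06],
  [20,0,0,0,0,0,0.06],
  [20,0,0,0,0,0,0.06],
  [20,0,0,0,0,0,0.06],
])

```text
time_s: 6.8
tcp_pos: [0.5306, -0.1513, 0.0956]
ee_rot: [[-0.085, -0.996, -0.0], [-0.996, 0.085, 0.0], [-0.0, 0.0, -1.0]]
wrist_force: [0.9, 1.0, 1.0]
gripper_width: 0.54
gripper_force: 30.0
```

drive_tool([
  [20,0,0,0,0,0,0.06],
  [20,0,0,0,0,0,0.06],
  [20,0,0,0,0,0,0.06],
  [20,0,0,0,0,0,0.06],
  [20,0,0,0,0,0,0.03],
])

```text
time_s: 7.22
tcp_pos: [0.5306, -0.1513, 0.0956]
ee_rot: [[0.184, -0.983, -0.0], [-0.983, -0.184, 0.0], [-0.0, 0.0, -1.0]]
wrist_force: [-0.5, 0.2, 0.3]
gripper_width: 0.543
gripper_force: 30.0
```

```bash
python3 st.py
```

```text
{'time_s': 7.2167, 'tcp_pos': [0.5306, -0.1513, 0.0956], 'wrist_force': [-0.4808, 0.2416, 0.33], 'moment': [0.0749, 0.138, -0.004], 'gripper_width': 0.543, 'gripper_force': 30.0, 'joints': [0.9168, 23.6538, -20.7223, -0.0013, -45.6248, 9.6602]} yaw 100.5761930166303
```

Turned 81°. Now a gentle 4 mm trial lift.

drive_tool([
  [20,0,0,0,0,0,0],
  [20,0,0,2,0,0,0],
  [20,0,0,2,0,0,0],
])

```text
time_s: 7.47
tcp_pos: [0.5304, -0.1513, 0.0994]
ee_rot: [[0.181, -0.984, -0.001], [-0.984, -0.181, 0.0], [-0.0, 0.001, -1.0]]
wrist_force: [-0.2, -0.6, -1.0]
gripper_width: 0.544
gripper_force: 30.0
```

```bash
python3 st.py
```

```text
{'time_s': 7.4667, 'tcp_pos': [0.5304, -0.1513, 0.0994], 'wrist_force': [-0.2259, -0.5564, -0.9652], 'moment': [0.0109, 0.0679, -0.0442], 'gripper_width': 0.5439, 'gripper_force': 29.9998, 'joints': [0.9156, 23.3591, -20.503, -0.008, -46.1781, 9.5103]} yaw 100.42040654820985
```

Free: no pull on the wrist. Lifting 80 mm straight up.

drive_tool([
  [20,0,0,5,0,0,0],
  [20,0,0,8,0,0,0],
  [20,0,0,8,0,0,0],
  [20,0,0,8,0,0,0],
  [20,0,0,8,0,0,0],
])

```text
time_s: 7.88
tcp_pos: [0.5308, -0.1513, 0.1378]
ee_rot: [[0.182, -0.983, 0.001], [-0.983, -0.182, -0.0], [0.0, -0.001, -1.0]]
wrist_force: [-0.6, 0.6, -0.4]
gripper_width: 0.544
gripper_force: 30.0
```

drive_tool([
  [20,0,0,10,0,0,0],
  [20,0,0,10,0,0,0],
  [20,0,0,10,0,0,0],
  [20,0,0,8,0,0,0],
  [20,0,0,5,0,0,0],
])

```text
time_s: 8.3
tcp_pos: [0.5311, -0.1514, 0.1812]
ee_rot: [[0.182, -0.983, 0.002], [-0.983, -0.182, -0.0], [0.001, -0.002, -1.0]]
wrist_force: [-0.3, -1.1, -1.1]
gripper_width: 0.543
gripper_force: 30.0
```

drive_tool([
  [20,0,0,0,0,0,0],
  [20,0,0,0,0,0,0],
  [20,0,0,0,0,0,0],
  [20,0,0,0,0,0,0],
  [20,0,0,0,0,0,0],
])

```text
time_s: 8.72
tcp_pos: [0.5303, -0.1513, 0.1789]
ee_rot: [[0.182, -0.983, -0.001], [-0.983, -0.182, 0.0], [-0.0, 0.001, -1.0]]
wrist_force: [-0.7, -0.4, -1.3]
gripper_width: 0.54
gripper_force: 30.0
```

```bash
python3 st.py
python3 - <<'E'
from h import *
c=capture("scene"); cv2.imwrite("pics/c.png",cv2.resize(c["frame"][120:300,150:390],None,fx=3.2,fy=3.2,interpolation=cv2.INTER_CUBIC)[:,:,::-1])
E
```

```text
{'time_s': 8.7167, 'tcp_pos': [0.5303, -0.1513, 0.1789], 'wrist_force': [-0.663, -0.3718, -1.3493], 'moment': [-0.0051, 0.1351, 0.0325], 'gripper_width': 0.5402, 'gripper_force': 30.0, 'joints': [0.9151, 18.0912, -15.1435, -0.0069, -56.8402, 9.5683]} yaw 100.47961948602355
```

View pics/c.png

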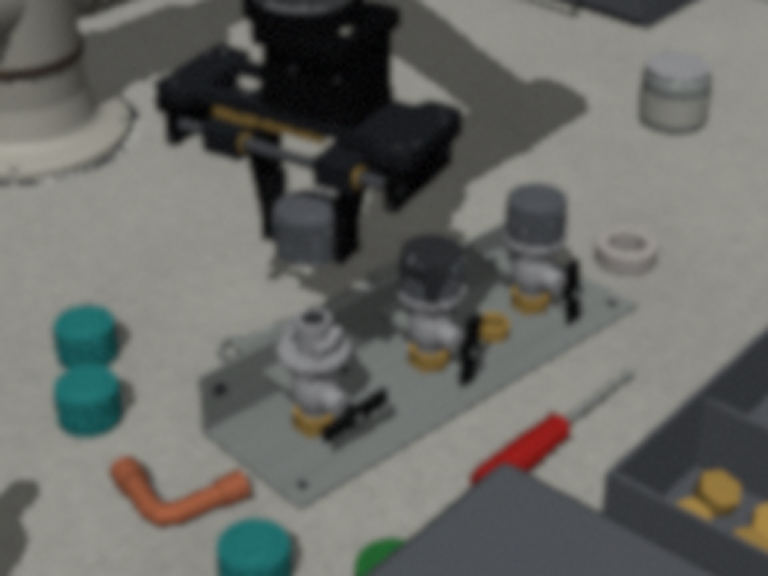

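The cap is held upright at (305,230), above its bare threaded outlet at (312,330). It has risen about 83 mm, and the handles, the other caps and the objects in view look unmoved. Handing in.

```bash
python3 -c "from station import *; print(finish_job())"
```

```text
the job is handed in; nothing more can be done
None
```

I unscrewed the shut valve's cap counter-clockwise (right-hand thread, about 81°) and lifted it about 83 mm; the job is handed in with the gripper holding it upright and still above its outlet.

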